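# Set up the checkweigher for an oil filter and weigh it

## Task

Set up the checkweigher for the orange oil filter and weigh it: while the weigh plate is still empty, set the console's five rocker switches, counted from the left, to on, off, on, on, off (on is the far half pressed down), then swing their clear cover shut. Next push the orange filter along the guide rail, upright and without lifting it off the deck or letting it stray from the rail, onto the steel weigh plate until it rests against the end stop, and press the green button. Leave everything else on the bench where it is.

Things in the scene. Friction and masses are not known exactly. Their poses are not given: they have to be found in the camera images.
- lane: Checkweigher lane fixed to the bench: grey base 400 mm long (y) by 170 mm deep (x), level deck 45 mm above the bench; origin at the centre of its underside. Right part (-y): white infeed slide; left part (+y): steel weigh plate 156 mm long, flush, no step. Aluminium guide rail along the far edge (+x), rubber-faced end stop across the left end; near side and right end open.
- seat (a point): Point on the weigh plate (45 mm above the bench) where the centre of the orange filter's underside lies when it touches both guide rail and end stop. Axes as the lane's: +y along the lane to the stop, +x to the rail. From here the rail's straight face is at x = +46 mm, its top 42 mm above the deck; the stop's face at y = +46 mm, its top 36 mm above the deck.
- filter: Orange spin-on oil filter with a white band, a squat upright cylinder 92 mm in diameter, 68 mm tall, 0.34 to 0.63 kg; origin at the centre of its underside. Starts standing on the white infeed slide, up to 10 mm off the rail and 170 to 255 mm short of its seat. Too wide to grasp: push it low down (under 35 mm above the deck) so that it does not tip.
- console: Control console fixed to the bench: blue box 250 mm long (y), 170 mm deep (x), flat top 60 mm above the bench; origin at the centre of its underside; +x is its far side, +y its left end. On top: five white rocker switches in a row on a black plate with a clear hinged cover (left two thirds), and at the right end a green push button with a 22 mm high display box behind it.
- switch1 (a joint): Rocker switch 1 of 5, counted from the left (+y) end of the row (1 white dot near it). Radians: +0.2 = ON, far half pressed down (side of the green line); -0.2 = OFF, near half down (side of the white line). It snaps to one end or the other.
- switch2 (a joint): Rocker switch 2 of 5, counted from the left (+y) end of the row (2 white dots near it). Radians: +0.2 = ON, far half pressed down (side of the green line); -0.2 = OFF, near half down (side of the white line). It snaps to one end or the other.
- switch3 (a joint): Rocker switch 3 of 5, counted from the left (+y) end of the row (3 white dots near it). Radians: +0.2 = ON, far half pressed down (side of the green line); -0.2 = OFF, near half down (side of the white line). It snaps to one end or the other.
- switch4 (a joint): Rocker switch 4 of 5, counted from the left (+y) end of the row (4 white dots near it). Radians: +0.2 = ON, far half pressed down (side of the green line); -0.2 = OFF, near half down (side of the white line). It snaps to one end or the other.
- switch5 (a joint): Rocker switch 5 of 5, counted from the left (+y) end of the row (5 white dots near it). Radians: +0.2 = ON, far half pressed down (side of the green line); -0.2 = OFF, near half down (side of the white line). It snaps to one end or the other.
- switch_row (a point): Middle of rocker 3, on the console's top surface over the rockers' common pivot line; axes as the console's. Rockers 1, 2, 4, 5 lie at y = +60, +30, -30, -60 mm. Each is 22 mm wide (gaps 8 mm) and reaches 24 mm either way along x. The half that is down is level, 3 mm above this point; the other slopes up to 12 mm. Press the raised half 15 to 20 mm from the middle, down to level, about 4 N.
- cover (a joint): Clear plastic cover with a yellow rim, hinged at the far side of the switches. Radians: 0 = shut over the switches, 2.1 = fully open, leaning back beyond upright, as at the start. Pushed from behind, towards the near side, past upright (below about 1.5), it falls shut by itself in about a second.
- cover_hinge (a point): Middle of the cover's hinge line, 82 mm above the bench, fixed on the console; axes as the console's (hinge line along y). The cover is a plate 130 mm deep, 172 mm wide, 3 mm thick, with 18 mm walls on its inner side at both ends and at the free edge. About 1 N moves it.
- cover_edge (a point): Middle of the cover's free edge, 130 mm from the hinge line; moves with the cover.
- weigh (a joint): Travel of the green weigh button, m: 0 = released, 0.006 = fully down. It springs back; fully down takes about 5 N. It counts as pressed from 0.004.
- weigh_top (a point): Centre of the top of the green weigh button (cap 32 mm in diameter, 18 mm above the console's top when released); pressed straight down.
- yellow_carton: Bystander, not to be disturbed: yellow carton, 78 x 78 x 120 mm tall; origin at the centre of its underside.
- red_carton: Bystander, not to be disturbed: red carton with a black stripe on top, 80 x 80 x 120 mm tall; origin at the centre of its underside.
- green_carton: Bystander, not to be disturbed: flat green carton, 140 x 160 x 40 mm; origin at the centre of its underside.
- brown_carton: Bystander, not to be disturbed: brown cardboard carton, 130 x 150 x 85 mm tall; origin at the centre of its underside.
- white_filter: Bystander, not to be disturbed: white oil filter with a blue band, diameter 92 mm, 68 mm tall, standing on the bench (not the one to weigh); origin at the centre of its underside.
- tape_measure: Bystander, not to be disturbed: yellow pocket tape measure lying on its side on top of the brown carton, about 80 x 62 x 36 mm; its origin is at the underside, near its middle.
- wrench: Bystander, not to be disturbed: steel wrench, 180 mm long, lying flat; its origin is at the underside, near its middle.
Things that resemble listed ones, but are neither listed nor needed, are in the scene too. What is shaped like the filter but purple or turquoise is not meant.

How it is judged (in metres and radians):
On the way, in this order (a step that is already met when the one before it is completed fails the run):
1. the five switches stand on, off, on, on, off while the weigh plate is still empty (value of joint each of switch1, switch3, switch4 above 0.12 rad and value of joint each of switch2, switch5 below -0.12 rad and y of filter in the frame of seat below -0.14 m), for 0.1 s.
2. the clear cover is shut over the correctly set switches (value of joint each of switch1, switch3, switch4 above 0.12 rad and value of joint each of switch2, switch5 below -0.12 rad and value of joint cover below 0.06 rad), for 0.2 s.
3. the orange filter stands on the weigh plate against the end stop and the guide rail (y of filter in the frame of seat above -0.006 m and x of filter in the frame of seat above -0.008 m and z of filter in the frame of seat below 0.004 m and angle between filter's own z axis and vertical below 0.06 rad), for 0.2 s.
4. the green button is pressed with the filter in place (all of step 3 and value of joint weigh above 0.004 m), for 0.05 s.
At the end, for the whole second after the job is handed in: Switches 1, 3, 4 on and 2, 5 off (0.12 rad or more to that side), cover shut (under 0.06 rad), orange filter upright (0.06 rad), still, on the weigh plate within 6 mm of the end stop and 8 mm of the rail, button up again after a press of 4 mm or more (all of step 2 and all of step 3 and value of joint weigh below 0.002 m and linear speed of filter below 0.01 m/s); the robot touches nothing.
It fails at once if the orange filter is tipped (angle between filter's own z axis and vertical above 0.3 rad).
It fails at once if the orange filter is lifted off the deck (z of filter in the frame of seat above 0.02 m).
It fails at once if the orange filter strays more than 30 mm from the guide rail (x of filter in the frame of seat below -0.03 m).
It fails at once if any other loose thing on the bench is moved by more than 30 mm (distance of any of yellow_carton, red_carton, green_carton, brown_carton, white_filter, tape_measure, wrench from where it was at the start of the episode above 0.03 m).
It also fails if it takes over 58 s, if anything falls off the work surface, if the arm or the gripper's body presses on something with over 40 N, if the wrist force passes 120 N, or if a joint passes its speed limit or range.

## Robot

A 6-joint arm with a two-finger parallel gripper is mounted at the origin on the work surface. World frame = base frame: x ahead of the robot, y to its left, z up, the work surface at z = 0. Lengths are in mm, angles in degrees, forces in N, time in s.
With the tool pointing down it reaches from about 300 to 850 mm from the base axis. Payload 4.2 kg.
Tool frame: the origin (TCP) lies between the finger pads; the fingertips stand ahead of it and the grasp point (between the pads) lies 8 mm behind it (env.tip_reach is the x of the fingertips in the tool frame, in mm); x points along the fingers, y is the direction in which the jaws open and shut, and the axes are right-handed (so a half turn about x gives the same grasp; the last joint's range is limited). The gripper opens to 91 mm and grips with 3 to 60 N. Pads are 32 mm wide; open, the fingers measure 118 mm over their backs; the gripper's body (76 mm by 178 mm) begins 60 mm behind the grasp point.
Start: joints at [-71.161, 18.312, 89.639, -0, 72.044, -1.146], TCP at [196.521, -540.39, 224.976] pointing down, gripper open.
Joint ranges: [-177.97, 177.97], [-48.28, 115.42], [12.27, 149.76], [-77.06, 257.06], [2.81, 150.46], [-146.56, 146.56]. Speed limits (degrees/s): [147.25, 147.25, 180, 180, 180, 180].

## Interface

Orientations are given as [roll, pitch, yaw] about the fixed x, y, z axes, in that order (R = Rz(yaw) Ry(pitch) Rx(roll)).
In Python, from workcell import env, cams gives the robot as it stands.
- The arm moves only by the tool arm_command, never from a script. Its argument "deltas" is a list of rows, each a list of 3 entries, a list of its own where there are three numbers: the opening, from 0 (shut) to 1 (fully open), then the shift along the world's x, y, z in mm, then the turn about the world's z in rad. A call has 1 to 20 rows; each row is the pose to reach, as a shift and turn from the pose commanded when the call began; what a row does not reach only later rows make up. A row lasts 1/10 s, in which the tool goes at most 50 mm and 8.59 degrees, less where a joint would pass 70% of its speed; a pose out of reach is approached as far as the arm can. A call with a gripper value outside its range is refused whole. The fingers move at their own pace and stop on an object; "grip_force" is the grip in N (left out, the last holds). Time passes only in rows, so rows that repeat a pose let the fingers close. It gives the time, the measured TCP pose, the force and the opening at its end, in the units of the state.
- env.state(): the state, without advancing time (a new reading comes with each control period).
- cams.grab_frame(name): name is "scene" or "top" or "wrist"; returns a dict with "img" (420x560x3 uint8, red, green, blue), "K" (3x3 intrinsics, pixels), "rvec" (rotation vector, rad) and "tvec" (3), from world to camera coordinates, as OpenCV has them. Camera axes: x right, y down, z forward; pixel columns grow to the right and rows downward; lengths in mm; the calibration is good to about 2 mm. A picture is of the moment at which its call begins. There is no depth.
- env.job_done(): hands the job in, once; it reports no verdict.
Trained networks look in a picture, given as the dict that the camera call returned (one of the last four; its "shot" number tells which), for a name from the list of things; names that differ only in an ending like _2 or _b are one class to them, and where a whole thing is asked for, a point or a joint stands for the part that bears it (a point fixed in the world has none). Each returns a list of dicts, best first, with "conf" (0 to 1); they miss things now and then, are a little off and sometimes report something else, mostly with a low value. They report only what shows in the picture. A call takes as long as a camera call. They do not tell look-alikes from the thing itself.
- cams.silhouettes(picture, name): "region" (420x560 bool, what is visible of it) and "centre" ([column, row] in pixels, amid what is visible of it).
The state is a dict: "time_s": time; "qpos": joint angles; "qvel": joint speeds; "effort": joint torques, N m; "ee_pos": TCP position; "ee_rot": TCP orientation; "force": force on the tool from outside, world axes, zero at the start; "torque": the same for the moment, N m; "gripper_width": finger opening in mm.
Only numpy, scipy, OpenCV 4.12 (cv2) and the standard library are available. Lean on these libraries where they do the work, as an engineer would, in place of code of your own. Each camera call takes 0.05 s, during which the arm holds its last target.

## Working session

There is one attempt and no reset: what is moved stays moved. The work goes in short steps, Python scripts to look and compute and a tool call to move; the robot and the scene stay as the last step left them, time stands still between calls to the robot, and variables do not carry over. Pictures are saved under pics/ and viewed, and the job is handed in when it is done.

Besides the shell and the picture viewer there is one more tool, called after "Emit:" by a JSON object that holds its "name" and its "arguments", one argument or row to a line. arm_command: Moves the arm, as the interface text tells. Its arguments: {"type":"object","properties":{"deltas":{"type":"array","items":{"type":"array"}},"grip_force":{"type":"number"}},"required":["deltas"]}

```bash
mkdir -p pics; ls; python3 - <<'E'
from workcell import env, cams
import cv2
print(env.state(), env.tip_reach)
for n in ["scene","top","wrist"]:
    f=cams.grab_frame(n); cv2.imwrite(f"pics/{n}0.png",f["img"][:,:,::-1])
    R,_=cv2.Rodrigues(f["rvec"]); print(n,f["K"].tolist(),(-R.T@f["tvec"].reshape(3)).tolist(),R.tolist())
E
```

```text
pics
{'time_s': 0.0, 'qpos': array([-7.11619341e+01,  1.83516101e+01,  8.97078199e+01, -5.73497332e-04,
        7.20430373e+01, -1.14557271e+00]), 'qvel': array([ 0.04431368,  0.01613096,  0.07590611, -0.04986302, -0.05764854,
        0.01639211]), 'effort': array([-5.99092109e-04, -4.12457836e+01, -2.31976819e+01,  7.27867917e-02,
        4.56603058e-02, -1.54553891e-04]), 'ee_pos': array([ 196.34872459, -539.91119965,  224.11099311]), 'ee_rot': array([-90.84069603,  89.89753116, 109.14311984]), 'force': array([-0.17114806, -0.28339984, -0.05888757]), 'torque': array([-0.07003443,  0.01926547, -0.01203531]), 'gripper_width': 90.91363540473289} 11.0
scene [[449.78944143880955, 0.0, 280.04010963977777], [0.0, 449.78944143880955, 210.4018421419026], [0.0, 0.0, 1.0]] [1382.2063923149549, -226.01430963747148, 1343.6616793528228] [[0.22083418050233494, 0.9752568958403381, -0.010307853206675488], [0.8022648786432184, -0.1876521444503827, -0.5667078058212671], [-0.5546199863126504, 0.11687882528089028, -0.8238543627265165]]
top [[493.5217294805263, 0.0, 273.71907679664463], [0.0, 493.5217294805263, 215.4591239799657], [0.0, 0.0, 1.0]] [431.61562692575933, -42.43697666286216, 1392.9242151229262] [[-0.02518053457962055, -0.9996516450094995, 0.007907547539270733], [-0.996026363933877, 0.024411715969360093, -0.08564782818081777], [0.08542495552790258, -0.010032783922350588, -0.9962940932374453]]
wrist [[304.29110400450594, 0.0, 283.8572188108259], [0.0, 304.29110400450594, 204.8784175900447], [0.0, 0.0, 1.0]] [274.4682028804517, -513.7581731706179, 384.49890424643604] [[0.34068663658572007, -0.9401758715783086, -0.0013950461918807722], [-0.8998728431710024, -0.3265113123381196, 0.2891698964943888], [-0.27232605783370456, -0.0972609552554715, -0.9572767754456111]]
```

View pics/top0.png

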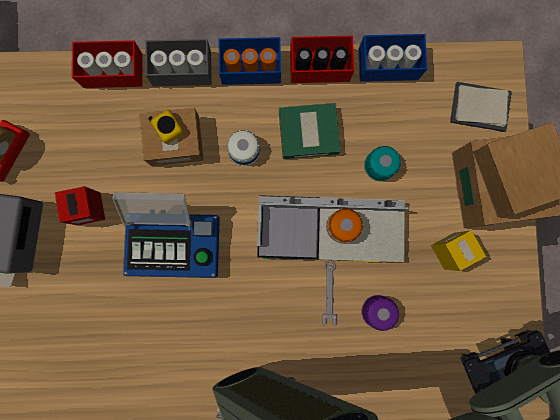

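View pics/scene0.png

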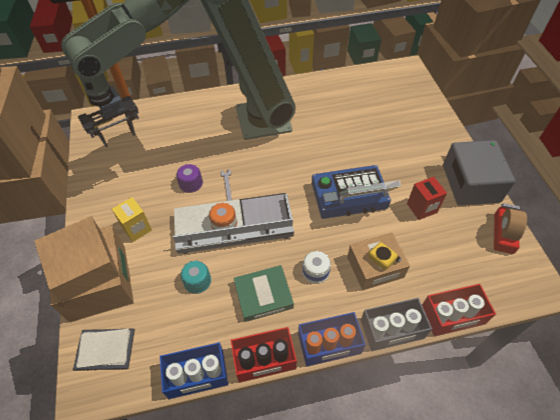

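View pics/wrist0.png

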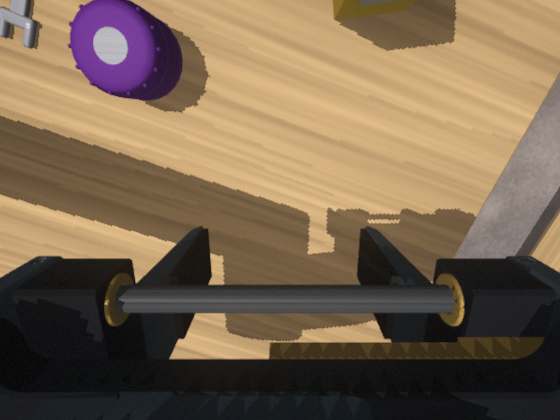

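```bash
cat > h.py <<'E'
import numpy as np, cv2
from workcell import env, cams
def ray(f,uv,z):
    R,_=cv2.Rodrigues(np.array(f["rvec"],float)); t=np.array(f["tvec"],float).reshape(3)
    c=-R.T@t; d=R.T@np.linalg.inv(f["K"])@np.array([uv[0],uv[1],1.]); s=(z-c[2])/d[2]
    return (c+s*d).round(1)
def proj(f,P):
    p,_=cv2.projectPoints(np.array(P,float).reshape(-1,3),np.array(f["rvec"],float),np.array(f["tvec"],float),np.array(f["K"],float),None); return p.reshape(-1,2)
def crop(f,x0,y0,x1,y1,s,name):
    cv2.imwrite(f"pics/{name}.png",cv2.resize(f["img"][y0:y1,x0:x1,::-1],None,fx=s,fy=s,interpolation=cv2.INTER_CUBIC))
E
python3 - <<'E'
from h import *
f=cams.grab_frame("top")
crop(f,105,180,235,290,6,"c1"); crop(f,245,185,420,275,4.5,"l1")
for n,z in [("console",60),("filter",113),("lane",45),("weigh",78),("cover",150)]:
    for d in cams.silhouettes(f,n)[:3]:
        m=d["region"].astype(np.uint8); ys,xs=np.nonzero(m)
        rect=cv2.minAreaRect(np.stack([xs,ys],1).astype(np.float32))
        print(n,round(d["conf"],2),d["centre"],ray(f,d["centre"],z),rect)
E
```

```text
console 0.95 [164.7, 236.2] [497.  239.4  60. ] ((165.95596313476562, 234.61366271972656), (107.5391616821289, 83.627685546875), 1.1934894323349)
console 0.24 [343.5, 225.9] [ 512.9 -244.1   60. ] ((343.7000427246094, 224.9000244140625), (33.541019439697266, 35.329872131347656), 63.43495178222656)
filter 0.95 [382.8, 161.4] [ 677.1 -346.   113. ] ((382.2500305175781, 163.25001525878906), (31.819805145263672, 35.35533905029297), 45.0)
filter 0.93 [381.8, 312.8] [ 284.1 -326.1  113. ] ((379.8000183105469, 312.4000244140625), (37.565940856933594, 33.09380340576172), 26.56505012512207)
lane 0.59 [322.6, 231.9] [ 498.8 -188.6   45. ] ((330.7515563964844, 228.825439453125), (149.09950256347656, 63.03174591064453), 1.818303108215332)
cover 0.8 [152.8, 205.8] [570.2 249.9 150. ] ((150.5, 208.5), (33.0, 77.0), 90.0)
```

View pics/c1.png

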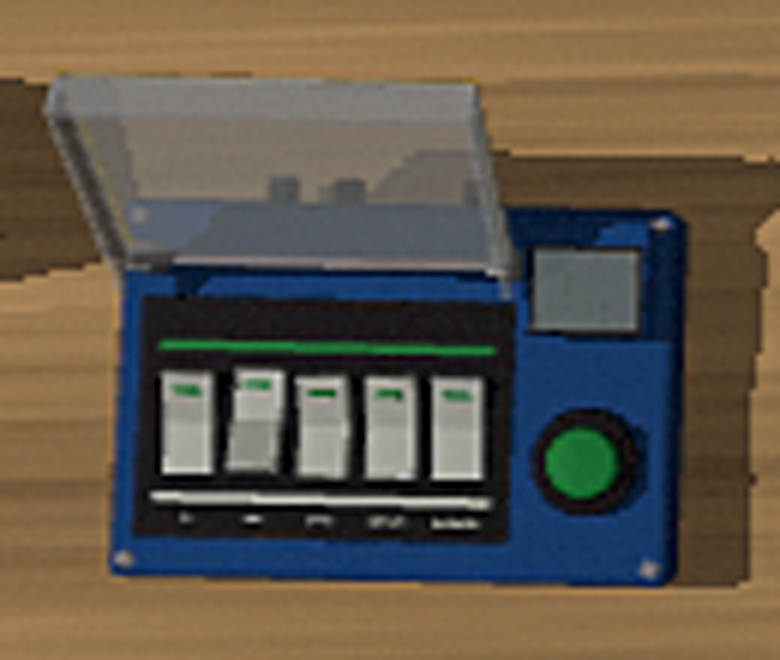

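View pics/l1.png

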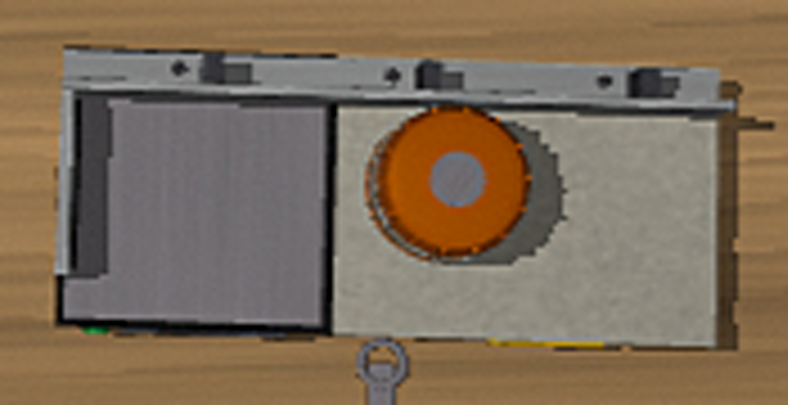

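Emit:
{"name": "arm_command", "arguments": {
  "deltas": [
    [0, [19, 40, 4], 0.14],
    [0, [38, 80, 8], 0.28],
    [0, [57, 119, 12], 0.42],
    [0, [77, 158, 16], 0.56],
    [0, [96, 198, 20], 0.7],
    [0, [115, 238, 20], 0.84],
    [0, [134, 277, 20], 0.98],
    [0, [154, 317, 20], 1.12],
    [0, [173, 356, 20], 1.26],
    [0, [192, 396, 20], 1.4],
    [0, [212, 435, 20], 1.54],
    [0, [231, 474, 20], 1.68],
    [0, [250, 514, 20], 1.82],
    [0, [270, 554, 20], 1.96],
    [0, [289, 593, 20], 2.1],
    [0, [308, 632, 20], 2.24],
    [0, [328, 672, 20], 2.38],
    [0, [347, 712, 20], 2.52],
    [0, [366, 751, 20], 2.66],
    [0, [386, 790, 20], 2.794]
  ]
}}

```text
time_s: 2.45
ee_pos: [583.0, 251.4, 245.0]
ee_rot: [-6.6, 90.0, -6.2]
force: [1.2, 0.7, -0.5]
gripper_width: 0.7
```

Emit:
{"name": "arm_command", "arguments": {
  "deltas": [
    [0, [0, 0, 0], 0],
    [0, [0, 0, 0], 0],
    [0, [0, 0, 0], 0]
  ]
}}

```text
time_s: 2.75
ee_pos: [582.0, 248.7, 244.9]
ee_rot: [-137.0, 89.9, -137.0]
force: [-0.5, 0.6, 0.4]
gripper_width: 0.6
```

```bash
python3 - <<'E'
from h import *
print(env.state())
f=cams.grab_frame("wrist")
cv2.imwrite("pics/w1.png",f["img"][:,:,::-1])
import pickle; pickle.dump({k:f[k] for k in("img","K","rvec","tvec")},open("w1.pkl","wb"))
t=cams.grab_frame("top");pickle.dump({k:t[k] for k in("img","K","rvec","tvec")},open("t1.pkl","wb"))
E
```

```text
{'time_s': 2.75, 'qpos': array([ 2.21084573e+01,  2.30365271e+01,  7.95275293e+01, -1.84801253e-02,
        7.74832995e+01, -6.78909421e+01]), 'qvel': array([-0.67599653, -0.87652746,  0.30275673,  0.10965133, -0.15945244,
       -0.02355973]), 'effort': array([ 6.08730856e-01, -4.55869210e+01, -2.40310961e+01,  2.95986375e-02,
        5.71675587e-02,  2.40599802e-03]), 'ee_pos': array([582.02518929, 248.73832933, 244.93840969]), 'ee_rot': array([-137.03968929,   89.9493245 , -137.03627735]), 'force': array([-0.54070858,  0.62997456,  0.43656086]), 'torque': array([ 0.03295558, -0.19424023,  0.01300458]), 'gripper_width': 0.5834435133405403}
```

View pics/w1.png

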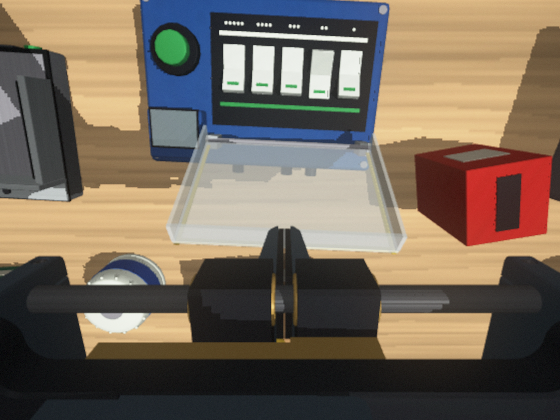

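```bash
python3 - <<'E'
from h import *; import pickle
f=pickle.load(open("w1.pkl","rb"))
crop(f,140,0,400,170,3,"w1a"); crop(f,215,10,370,115,5,"w1b")
E
```

```text
(no output)
```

View pics/w1a.png

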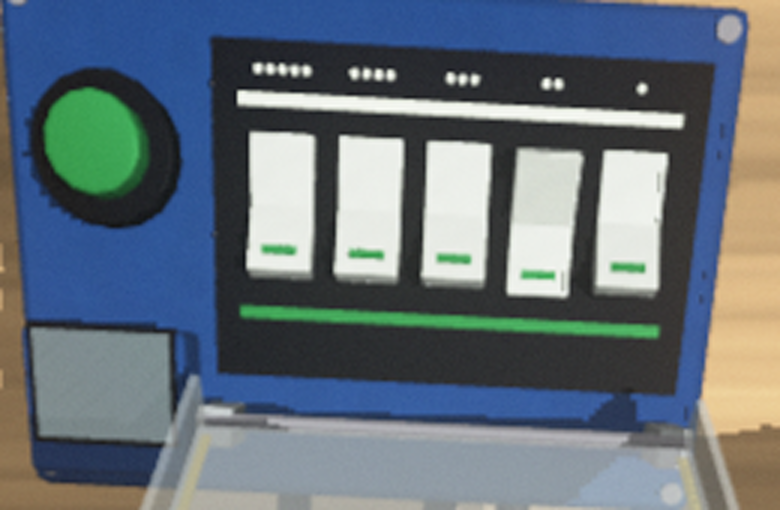

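View pics/w1b.png

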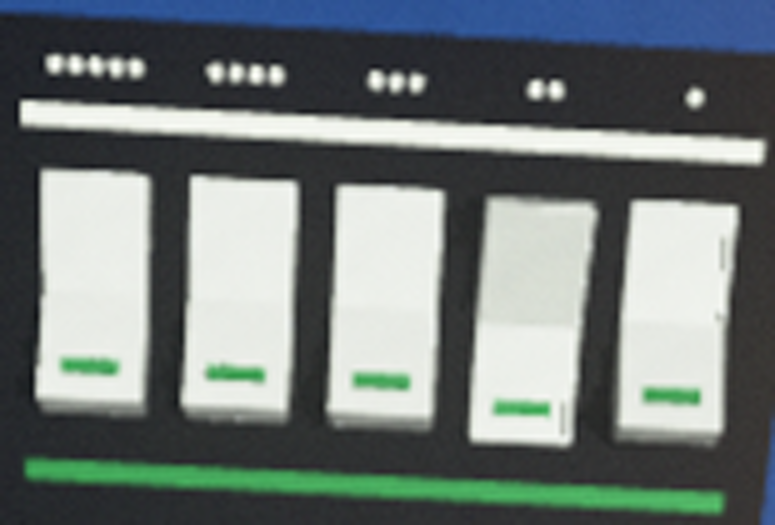

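```bash
python3 - <<'E'
from h import *; import pickle
for fn in("w1.pkl","t1.pkl"):
    f=pickle.load(open(fn,"rb")); R,_=cv2.Rodrigues(f["rvec"]); print((-R.T@f["tvec"].reshape(3)).round(1))
f=pickle.load(open("w1.pkl","rb"))
# crop b coords -> pixel
for n,a,b in [(5,(95,230),(92,325)),(4,(243,240),(240,335)),(3,(388,245),(385,345)),(2,(540,260),(525,365)),(1,(680,265),(672,360))]:
    o=[]
    for p in(a,b):
        x=215+p[0]/5;y=10+p[1]/5; o.append(f["img"][int(y)-2:int(y)+3,int(x)-3:int(x)+4].reshape(-1,3).mean(0).round(0).tolist())
    print(n,"near",o[0],"far",o[1])
C={"plate_nearR":(211,38),"plate_nearL":(713,63),"plate_farR":(218,375),"plate_farL":(672,393),"screwNL":(729,27),"cons_nearL":(746,10),"btn":(95,140),"btnbase":(106,147),"r5pivot":(282,207),"r1pivot":(630,222)}
for k,p in C.items(): print(k,ray(f,(140+p[0]/3,p[1]/3),78 if k=="btn" else 60))
for k,p,z in [("5near",(285,133),63),("5far",(280,272),63),("5farT",(280,272),72),("2near",(550,152),63),("2nearT",(550,152),72),("2far",(538,297),63),("2farT",(538,297),72),("1near",(635,153),63),("1far",(627,288),63),("1farT",(627,288),72)]: print(k,ray(f,(140+p[0]/3,p[1]/3),z))
E
```

```text
[500.5 247.1 405.3]
[ 431.6  -42.4 1392.9]
5 near [234.0, 237.0, 232.0] far [232.0, 235.0, 230.0]
4 near [235.0, 238.0, 233.0] far [232.0, 235.0, 229.0]
3 near [235.0, 238.0, 233.0] far [231.0, 234.0, 228.0]
2 near [214.0, 220.0, 210.0] far [236.0, 239.0, 233.0]
1 near [236.0, 239.0, 233.0] far [230.0, 233.0, 227.0]
plate_nearR [405.  173.9  60. ]
plate_nearL [412.5 341.   60. ]
plate_farR [513.2 168.7  60. ]
plate_farL [519.8 335.4  60. ]
screwNL [402.  345.4  60. ]
cons_nearL [397.1 350.5  60. ]
btn [438.9 138.1  78. ]
btnbase [437.7 135.6  60. ]
r5pivot [456.6 194.9  60. ]
r1pivot [461.6 316.4  60. ]
5near [434.  197.5  63. ]
5far [478.1 193.6  63. ]
5farT [478.6 195.   72. ]
2near [439.9 287.2  63. ]
2nearT [441.5 286.2  72. ]
2far [486.5 284.7  63. ]
2farT [486.8 283.7  72. ]
1near [440.3 316.1  63. ]
1far [483.5 316.   63. ]
1farT [483.9 314.2  72. ]
```

Emit:
{"name": "arm_command", "arguments": {
  "deltas": [
    [0, [-45, 0, 0], 0],
    [0, [-90, 0, -20], 0],
    [0, [-135, 0, -40], 0],
    [0, [-170, 0, -60], 0],
    [0, [-170, 0, -60], 0],
    [0, [-170, 0, -60], 0]
  ]
}}

```text
time_s: 3.45
ee_pos: [412.1, 248.9, 185.6]
ee_rot: [22.6, 89.9, 22.7]
force: [0.9, 0.2, 0.1]
gripper_width: 0.3
```

```bash
python3 - <<'E'
from h import *
import pickle
print(env.state()["ee_pos"])
f=cams.grab_frame("wrist")
pickle.dump({k:f[k] for k in("img","K","rvec","tvec")},open("w2.pkl","wb"))
crop(f,140,0,420,210,2.8,"w2")
s=cams.grab_frame("scene");crop(s,300,150,420,230,6,"s2")
E
```

```text
[412.14184226 248.94934254 185.56539755]
```

View pics/w2.png

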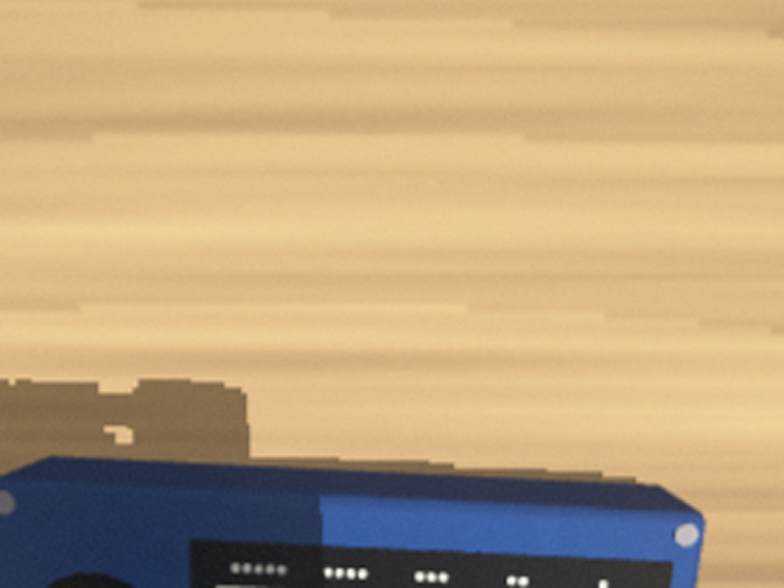

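View pics/s2.png

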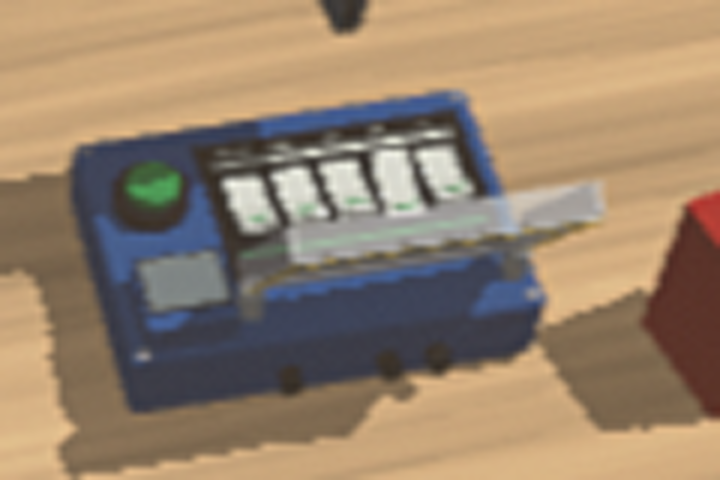

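```bash
python3 - <<'E'
from h import *
import pickle
f=pickle.load(open("w2.pkl","rb"))
crop(f,140,150,420,360,2.8,"w2b")
R,_=cv2.Rodrigues(f["rvec"]); print((-R.T@f["tvec"].reshape(3)).round(1))
E
```

```text
[330.4 247.1 345.8]
```

View pics/w2b.png

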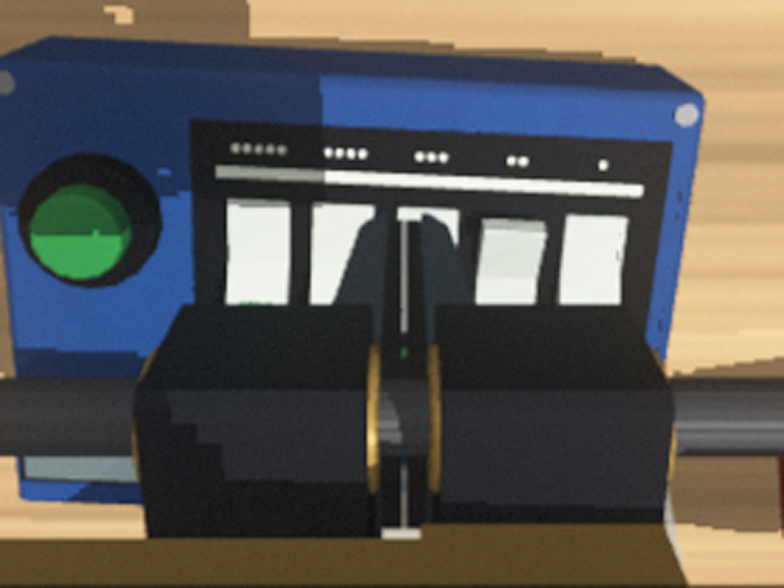

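Emit:
{"name": "arm_command", "arguments": {
  "deltas": [
    [0, [23, 21, -30], -0.02],
    [0, [47, 43, -60], -0.044],
    [0, [70, 64.5, -88], -0.044],
    [0, [70, 64.5, -95], -0.044],
    [0, [70, 64.5, -101], -0.044],
    [0, [70, 64.5, -106], -0.044],
    [0, [70, 64.5, -110], -0.044],
    [0, [70, 64.5, -112], -0.044],
    [0, [70, 64.5, -112], -0.044]
  ]
}}

```text
time_s: 4.45
ee_pos: [482.4, 313.8, 74.2]
ee_rot: [34.0, 89.9, 31.6]
force: [0.0, -1.8, 4.4]
gripper_width: 0.6
```

```bash
python3 - <<'E'
from h import *
import pickle
s=env.state();print(s["ee_pos"],s["force"])
f=cams.grab_frame("wrist"); crop(f,140,150,420,360,2.8,"w3")
f=pickle.load(open("w1.pkl","rb"))
for p in [(205,412),(690,435)]: print("hinge",ray(f,(140+p[0]/3,p[1]/3),82))
E
```

```text
[482.41878911 313.76911967  74.23878147] [ 0.00476752 -1.76588853  4.36506643]
hinge [524.8 168.4  82. ]
hinge [532.9 337.1  82. ]
```

View pics/w3.png

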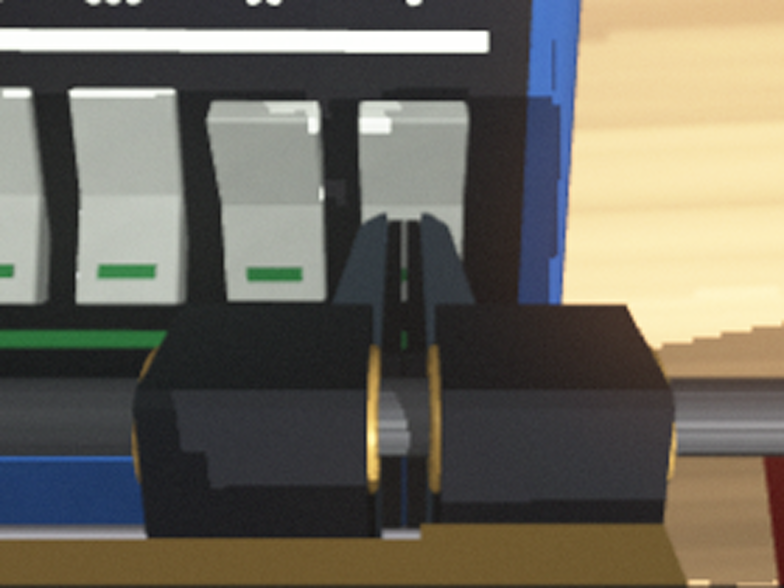

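Emit:
{"name": "arm_command", "arguments": {
  "deltas": [
    [0, [0, 0, 12], 0],
    [0, [0, 0, 24], 0],
    [0, [-39, -27.5, 24], 0],
    [0, [-39, -27.5, 22], 0],
    [0, [-39, -27.5, 14], 0],
    [0, [-39, -27.5, 8], 0],
    [0, [-39, -27.5, 3], 0],
    [0, [-39, -27.5, -0.5], 0],
    [0, [-39, -27.5, -1], 0],
    [0, [-39, -27.5, -1], 0],
    [0, [-39, -27.5, 12], 0],
    [0, [-39, -27.5, 24], 0]
  ]
}}

```text
time_s: 5.7
ee_pos: [444.2, 287.0, 97.1]
ee_rot: [24.8, 90.0, 22.4]
force: [-0.4, 1.9, -0.9]
gripper_width: 0.4
```

Emit:
{"name": "arm_command", "arguments": {
  "deltas": [
    [0, [18, -15, 0], 0],
    [0, [36.5, -31, 0], 0],
    [0, [36.5, -31, -2], 0],
    [0, [36.5, -31, -10], 0],
    [0, [36.5, -31, -16], 0],
    [0, [36.5, -31, -21], 0],
    [0, [36.5, -31, -24.5], 0],
    [0, [36.5, -31, -25], 0],
    [0, [36.5, -31, -25], 0],
    [0, [36.5, -31, -12], 0],
    [0, [36.5, -31, 0], 0]
  ]
}}

```text
time_s: 6.8
ee_pos: [478.8, 255.8, 96.8]
ee_rot: [-162.8, 89.9, -165.3]
force: [0.6, 0.7, -0.8]
gripper_width: 0.4
```

Emit:
{"name": "arm_command", "arguments": {
  "deltas": [
    [0, [-1.5, -30, 0], 0],
    [0, [-1.5, -30, -2], 0],
    [0, [-1.5, -30, -10], 0],
    [0, [-1.5, -30, -16], 0],
    [0, [-1.5, -30, -21], 0],
    [0, [-1.5, -30, -24.5], 0],
    [0, [-1.5, -30, -25], 0],
    [0, [-1.5, -30, -25], 0],
    [0, [-1.5, -30, -12], 0],
    [0, [-1.5, -30, 0], 0]
  ]
}}

```text
time_s: 7.8
ee_pos: [477.8, 225.8, 96.7]
ee_rot: [-166.2, 89.9, -168.7]
force: [-0.1, 0.2, 0.5]
gripper_width: 0.4
```

Emit:
{"name": "arm_command", "arguments": {
  "deltas": [
    [0, [0, 0, 50], 0],
    [0, [45, 10, 95], 0],
    [0, [90, 20, 130], 0],
    [0, [100, 30, 150], 0],
    [0, [100, 30, 150], 0]
  ]
}}

```text
time_s: 8.3
ee_pos: [583.5, 258.1, 251.3]
ee_rot: [28.1, 89.4, 25.6]
force: [-0.2, 0.1, 0.4]
gripper_width: 0.8
```

```bash
python3 - <<'E'
from h import *
import pickle
s=env.state();print(s["ee_pos"],s["force"])
f=cams.grab_frame("wrist"); crop(f,140,0,420,210,2.8,"w4")
pickle.dump({k:f[k] for k in("img","K","rvec","tvec")},open("w4.pkl","wb"))
E
```

```text
[583.45826059 258.10217964 251.32314696] [-0.17838995  0.11450747  0.36158231]
```

View pics/w4.png

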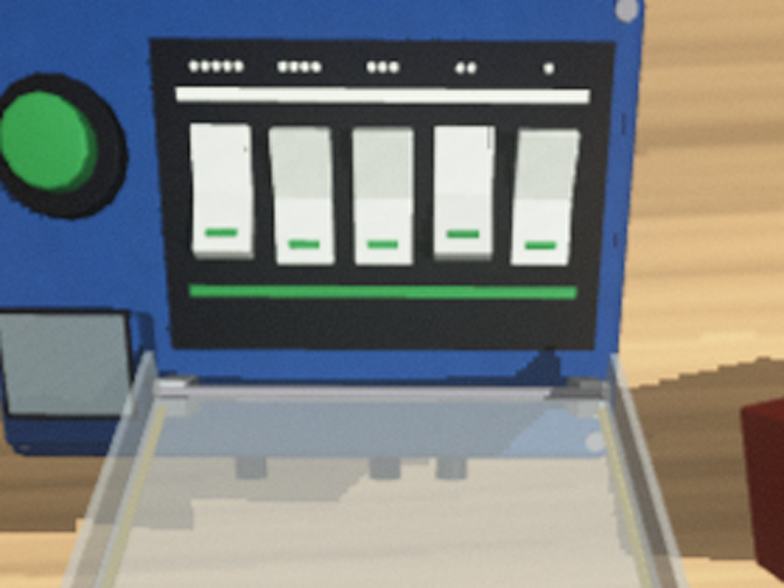

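Emit:
{"name": "arm_command", "arguments": {
  "deltas": [
    [0, [30, 0, 0], 0],
    [0, [57, 0, 0], 0],
    [0, [57, 0, 0], 0],
    [0, [57, 0, -36], 0],
    [0, [57, 0, -71], 0],
    [0, [57, 0, -71], 0]
  ]
}}

```text
time_s: 8.95
ee_pos: [630.3, 254.1, 169.2]
ee_rot: [-157.8, 89.1, -160.2]
force: [-1.4, -1.5, -1.5]
gripper_width: 0.5
```

Emit:
{"name": "arm_command", "arguments": {
  "deltas": [
    [0, [-12, 0, 0], 0],
    [0, [-24, 0, 0], 0],
    [0, [-36, 0, 0], 0],
    [0, [-48, 0, 0], 0],
    [0, [-60, 0, 0], 0],
    [0, [-70, 0, 0], 0],
    [0, [-80, 0, 0], 0],
    [0, [-88, 0, 0], 0],
    [0, [-94, 0, 0], 0],
    [0, [-94, 0, 20], 0],
    [0, [-80, 0, 50], 0],
    [0, [-80, 0, 70], 0],
    [0, [-80, 0, 70], 0],
    [0, [-80, 0, 70], 0],
    [0, [-80, 0, 70], 0],
    [0, [-80, 0, 70], 0]
  ]
}}

```text
time_s: 10.55
ee_pos: [554.8, 255.4, 244.4]
ee_rot: [-155.7, 89.8, -158.1]
force: [0.0, -0.7, 0.6]
gripper_width: 0.6
```

```bash
python3 - <<'E'
from h import *
import pickle
s=env.state();print(s["ee_pos"],s["force"],s["time_s"])
f=cams.grab_frame("wrist"); crop(f,100,0,440,210,2.3,"w5")
t=cams.grab_frame("top"); crop(t,245,185,420,275,4.5,"t5");crop(t,100,180,235,290,5,"t5c")
pickle.dump({k:t[k] for k in("img","K","rvec","tvec")},open("t5.pkl","wb"))
E
```

```text
[554.76707386 255.3586242  244.4463767 ] [ 0.00275121 -0.74925268  0.63741051] 10.55
```

View pics/w5.png

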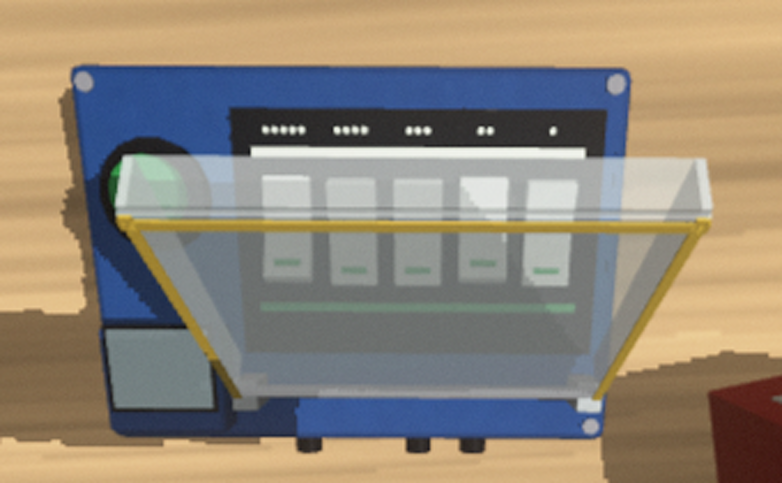

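View pics/t5c.png

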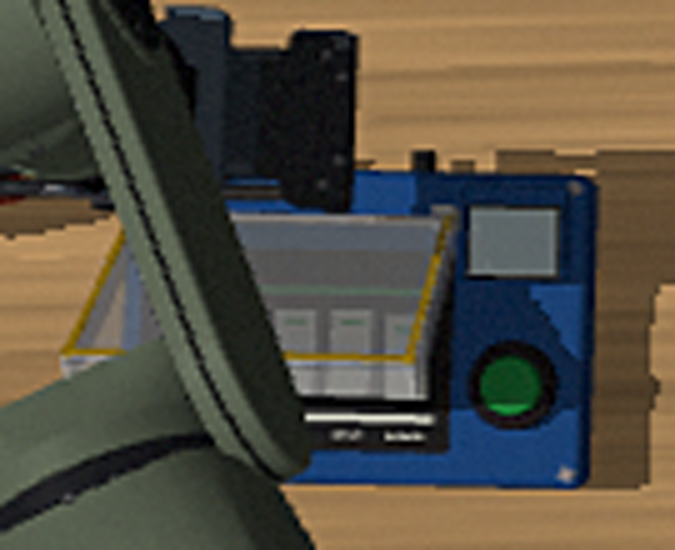

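```bash
python3 - <<'E'
from h import *
import pickle
f=pickle.load(open("t1.pkl","rb"))
P=lambda x,y,z: ray(f,(245+x/4.5,185+y/4.5),z)
print("filter",P(457,180,113))
for k,a in {"deck near L":(58,325,45),"deck seam near":(332,333,45),"deck near R":(715,345,45),"seam far":(336,105,45),"railtop inner L":(66,90,87),"rail top inner R":(735,105,87),"railtop outL":(66,47,87),"railtop outR":(718,70,87),"stop inner top":(75,265,81),"stop inner far":(78,95,81)}.items(): print(k,P(*a))
E
```

```text
filter [ 511.8 -244.2  113. ]
deck near L [434.2 -10.1  45. ]
deck seam near [ 425.2 -175.7   45. ]
deck near R [ 412.2 -407.5   45. ]
seam far [ 563.7 -182.7   45. ]
railtop inner L [572.4 -18.9  87. ]
rail top inner R [ 553.9 -414.7   87. ]
railtop outL [598.  -19.5  87. ]
railtop outR [ 574.9 -405.6   87. ]
stop inner top [469.2 -21.8  81. ]
stop inner far [569.9 -25.9  81. ]
```

Emit:
{"name": "arm_command", "arguments": {
  "deltas": [
    [0, [3, -40, 0], 0],
    [0, [6, -84, 0], 0],
    [0, [9, -130, 0], 0],
    [0, [12, -177, 0], 0],
    [0, [15, -223, 0], 0],
    [0, [18, -270, 0], 0],
    [0, [21, -316, 0], 0],
    [0, [24, -362, 0], 0],
    [0, [27, -405, 0], 0],
    [0, [27, -405, 0], 0],
    [0, [27, -405, 0], 0]
  ]
}}

```text
time_s: 11.75
ee_pos: [582.2, -150.0, 245.3]
ee_rot: [140.2, 89.9, 137.6]
force: [0.2, 0.0, -0.2]
gripper_width: 0.8
```

```bash
python3 - <<'E'
from h import *
import pickle
s=env.state();print(s["ee_pos"],s["force"],s["time_s"])
f=cams.grab_frame("wrist"); cv2.imwrite("pics/w6.png",f["img"][:,:,::-1])
pickle.dump({k:f[k] for k in("img","K","rvec","tvec")},open("w6.pkl","wb"))
t=cams.grab_frame("top"); crop(t,100,180,235,290,5,"t6c")
pickle.dump({k:t[k] for k in("img","K","rvec","tvec")},open("t6.pkl","wb"))
E
```

```text
[ 582.20396429 -150.03693331  245.3163779 ] [ 0.23587158  0.00905348 -0.15138655] 11.75
```

View pics/w6.png

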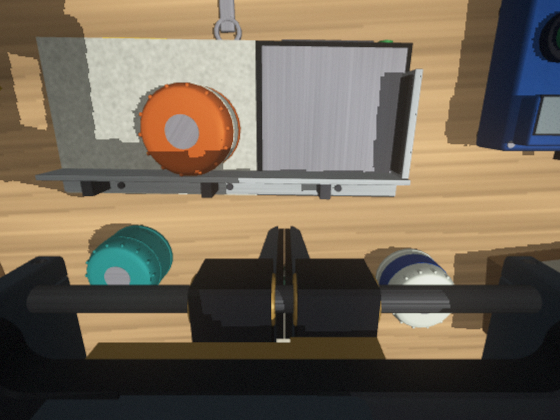

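View pics/t6c.png

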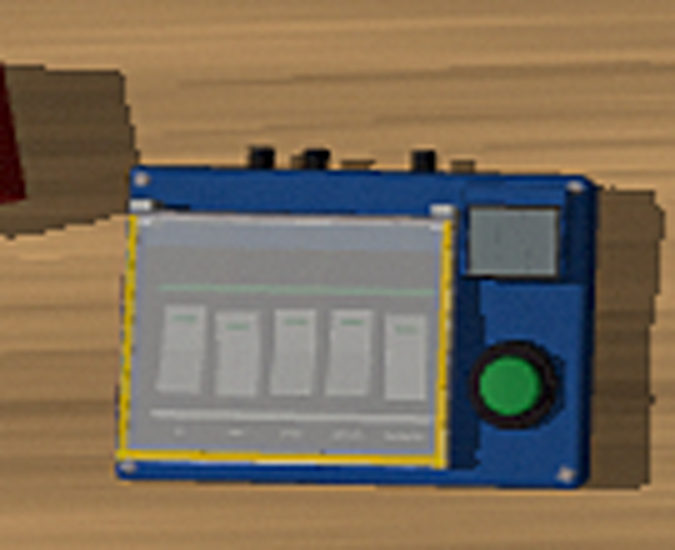

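```bash
python3 - <<'E'
from h import *
import pickle
f=pickle.load(open("w6.pkl","rb"))
crop(f,30,25,240,205,3.7,"w6a"); crop(f,240,25,430,205,4,"w6b")
E
```

```text
(no output)
```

View pics/w6a.png

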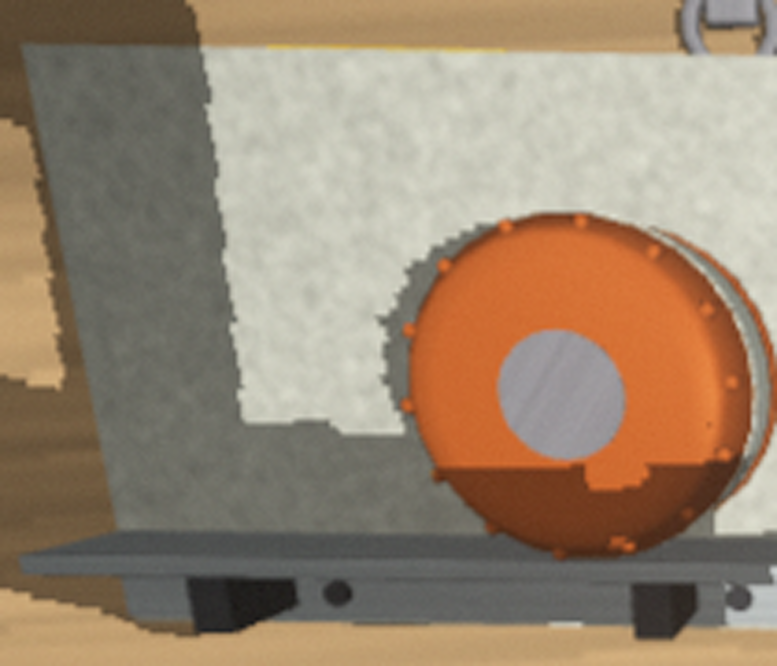

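View pics/w6b.png

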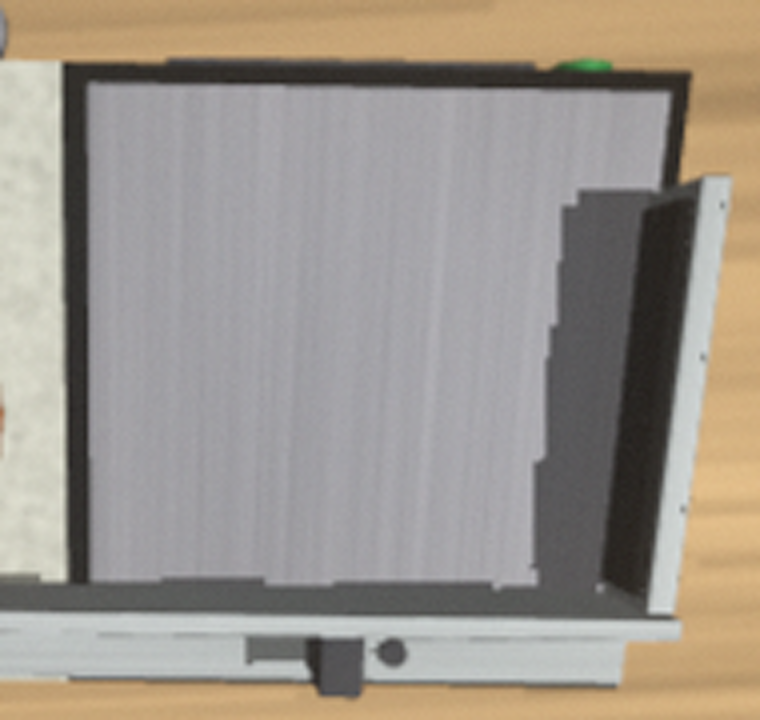

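```bash
python3 - <<'E'
from h import *
import pickle
f=pickle.load(open("w6.pkl","rb"))
A=lambda x,y,z: ray(f,(30+x/3.7,25+y/3.7),z)
B=lambda x,y,z: ray(f,(240+x/4,25+y/4),z)
print("filter c",A(561,394,113), A(581,382,113))
print("near edge",A(20,45,45),A(760,55,45),B(20,62,45),B(690,74,45))
print("rail top inner",A(120,532,87),A(720,538,87),B(0,613,87),B(645,620,87))
print("rail bottom inner",A(150,532,45),B(100,582,45),B(600,588,45))
print("stop face top",B(697,190,81),B(646,610,81)," bottom",B(641,205,45),B(603,590,45))
E
```

```text
filter c [ 513.  -244.3  113. ] [ 510.3 -238.8  113. ]
near edge [ 411.7 -407.6   45. ] [ 424.1 -195.9   45. ] [ 425.1 -185.7   45. ] [436.2  -7.3  45. ]
rail top inner [ 546.4 -383.9   87. ] [ 556.  -213.2   87. ] [ 565.2 -197.6   87. ] [575.1 -25.8  87. ]
rail bottom inner [ 552.8 -405.3   45. ] [ 565.6 -173.4   45. ] [574.4 -23.8  45. ]
stop face top [468.6 -17.7  81. ] [573.7 -23.4  81. ]  bottom [468.1 -18.3  45. ] [575.  -22.8  45. ]
```

Emit:
{"name": "arm_command", "arguments": {
  "deltas": [
    [0.44, [-6, -15, 0], -0.14],
    [0.44, [-12, -30, 0], -0.28],
    [0.44, [-18, -45, 0], -0.42],
    [0.44, [-24, -60, 0], -0.56],
    [0.44, [-30, -76, 0], -0.7],
    [0.44, [-36, -92, 0], -0.84],
    [0.44, [-42, -108, 0], -0.98],
    [0.44, [-48, -124, 0], -1.12],
    [0.44, [-54, -140, 0], -1.26],
    [0.44, [-62, -156, 0], -1.4],
    [0.44, [-68, -170, 0], -1.52],
    [0.44, [-72, -180, -10], -1.583],
    [0.44, [-72, -180, -50], -1.583],
    [0.44, [-72, -180, -95], -1.583],
    [0.44, [-72, -180, -135], -1.583],
    [0.44, [-72, -180, -160], -1.583],
    [0.44, [-72, -180, -172], -1.583],
    [0.44, [-72, -180, -178], -1.583],
    [0.44, [-72, -180, -178], -1.583]
  ]
}}

```text
time_s: 13.75
ee_pos: [511.2, -329.0, 68.4]
ee_rot: [67.3, 90.0, -25.8]
force: [0.8, -0.7, 0.3]
gripper_width: 40.2
```

```bash
python3 - <<'E'
from h import *
import pickle
s=env.state();print(s["ee_pos"],s["force"],s["time_s"],s["gripper_width"])
f=cams.grab_frame("wrist"); cv2.imwrite("pics/w7.png",f["img"][:,:,::-1])
R,_=cv2.Rodrigues(f["rvec"]); print((-R.T@f["tvec"].reshape(3)).round(1),R[1].round(3))
t=cams.grab_frame("top"); crop(t,245,185,420,275,4.5,"t7")
E
```

```text
[ 511.16398768 -328.95269244   68.3549611 ] [ 0.82694388 -0.65458836  0.30565459] 13.75 40.21296725835204
[ 516.2 -248.4  228.6] [-0.053 -0.956  0.29 ]
```

View pics/w7.png

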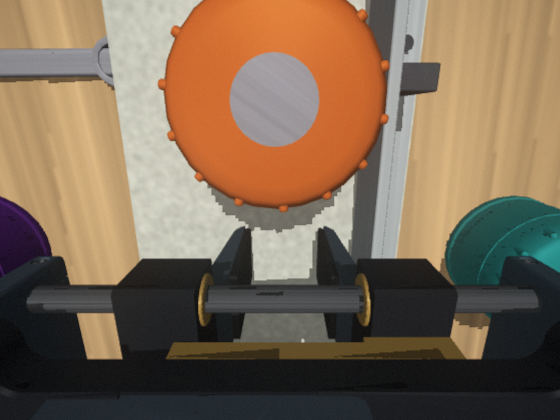

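View pics/t7.png

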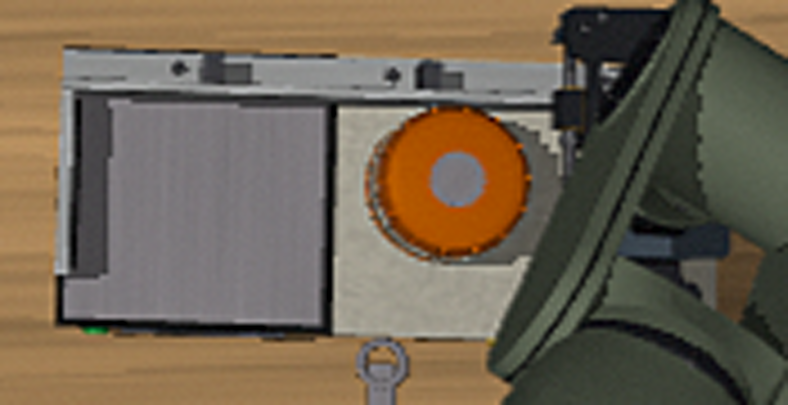

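Emit:
{"name": "arm_command", "arguments": {
  "deltas": [
    [0.44, [0.6, 10, 0], 0],
    [0.44, [1.1, 20, 0], 0],
    [0.44, [1.5, 26, 0], 0],
    [0.44, [1.8, 32, 0], 0],
    [0.44, [2.1, 38, 0], 0],
    [0.44, [2.5, 44, 0], 0],
    [0.44, [2.8, 50, 0], 0],
    [0.44, [3.1, 56, 0], 0],
    [0.44, [3.5, 62, 0], 0],
    [0.44, [3.9, 70, 0], 0],
    [0.44, [4.5, 80, 0], 0],
    [0.44, [4.5, 80, 0], 0]
  ]
}}

```text
time_s: 15.05
ee_pos: [514.7, -248.7, 68.2]
ee_rot: [-111.3, 90.0, 155.6]
force: [-0.6, -1.4, 2.0]
gripper_width: 40.1
```

```bash
python3 - <<'E'
from h import *
import pickle
s=env.state();print(s["ee_pos"],s["force"],s["time_s"],s["gripper_width"])
f=cams.grab_frame("wrist"); cv2.imwrite("pics/w8.png",f["img"][:,:,::-1])
pickle.dump({k:f[k] for k in("img","K","rvec","tvec")},open("w8.pkl","wb"))
t=cams.grab_frame("top"); crop(t,245,185,420,275,4.5,"t8")
E
```

```text
[ 514.6627727  -248.65737119   68.18736696] [-0.57905967 -1.36313033  2.02778497] 15.05 40.095862872388736
```

View pics/w8.png

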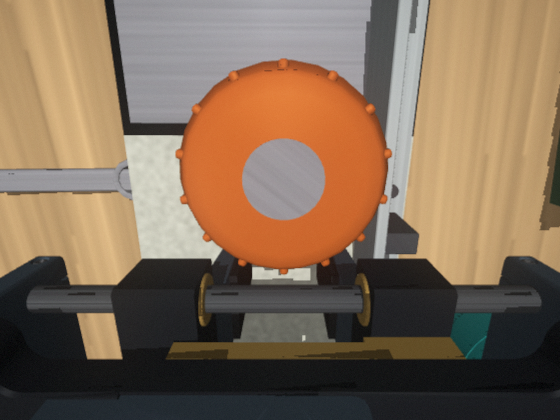

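View pics/t8.png

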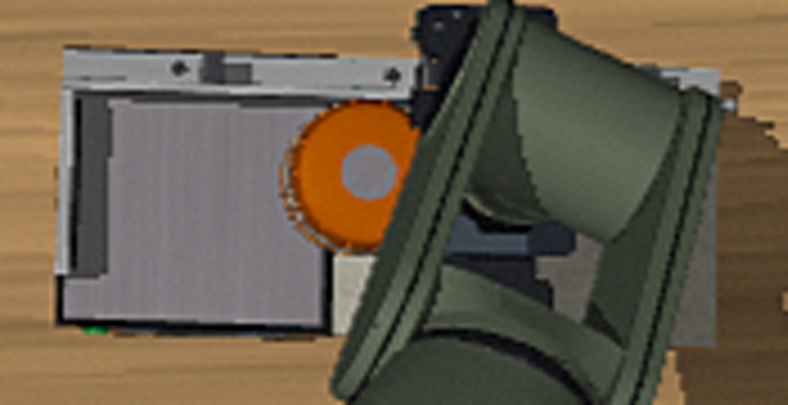

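```bash
python3 - <<'E'
from h import *
import pickle
f=pickle.load(open("w8.pkl","rb")); print(ray(f,(284,179),113))
E
```

```text
[ 518.6 -192.7  113. ]
```

Emit:
{"name": "arm_command", "arguments": {
  "deltas": [
    [0.44, [0.4, 6, 0], 0],
    [0.44, [0.8, 14, 0], 0],
    [0.44, [1.3, 23, 0], 0],
    [0.44, [1.8, 32, 0], 0],
    [0.44, [2.3, 41, 0], 0],
    [0.44, [2.8, 50, 0], 0],
    [0.44, [3.3, 59, 0], 0],
    [0.44, [3.8, 68, 0], 0],
    [0.44, [4.3, 77, 0], 0],
    [0.44, [4.8, 86, 0], 0],
    [0.44, [5.3, 94, 0], 0],
    [0.44, [5.7, 101, 0], 0],
    [0.44, [6, 107, 0], 0],
    [0.44, [6.2, 112, 0], 0],
    [0.44, [6.2, 112, 0], 0]
  ]
}}

```text
time_s: 16.65
ee_pos: [521.2, -136.4, 67.8]
ee_rot: [-171.0, 89.9, 95.9]
force: [-1.6, -0.8, 0.9]
gripper_width: 40.3
```

Emit:
{"name": "arm_command", "arguments": {
  "deltas": [
    [0.44, [0.1, 2, 0], 0],
    [0.44, [0.2, 4, 0], 0],
    [0.44, [0.3, 6, 0], 0],
    [0.44, [0.4, 8, 0], 0],
    [0.44, [0.4, 8, 0], 0]
  ]
}}

```text
time_s: 17.15
ee_pos: [521.5, -129.0, 67.9]
ee_rot: [-167.8, 90.0, 99.0]
force: [-1.2, -2.5, -0.7]
gripper_width: 40.3
```

```bash
python3 - <<'E'
from h import *
import pickle
s=env.state();print(s["ee_pos"],s["force"],s["time_s"],s["gripper_width"])
f=cams.grab_frame("wrist"); cv2.imwrite("pics/w9.png",f["img"][:,:,::-1])
pickle.dump({k:f[k] for k in("img","K","rvec","tvec")},open("w9.pkl","wb"))
t=cams.grab_frame("top"); crop(t,245,185,420,275,4.5,"t9")
E
```

```text
[ 521.54416753 -129.03453142   67.90311657] [-1.24591363 -2.49349144 -0.73205126] 17.15 40.328489538009094
```

View pics/w9.png

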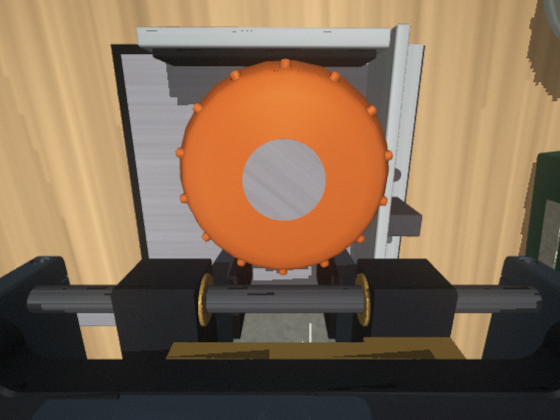

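View pics/t9.png

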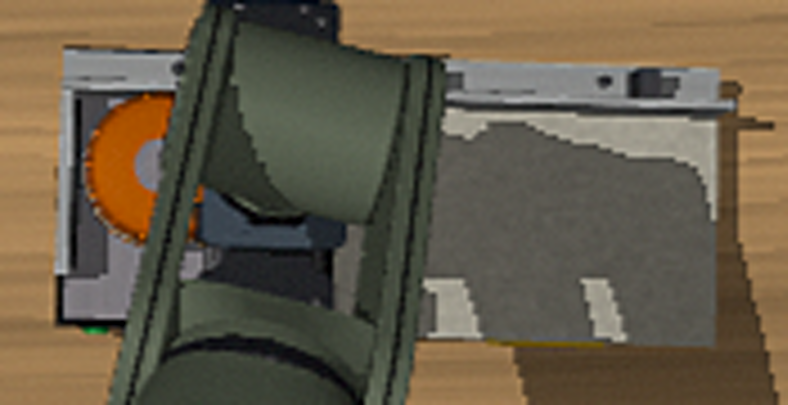

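Emit:
{"name": "arm_command", "arguments": {
  "deltas": [
    [0.44, [0.1, 1, 0], 0],
    [0.44, [0.2, 2, 0], 0],
    [0.44, [0.2, 3, 0], 0],
    [0.44, [0.2, 4, 0], 0],
    [0.44, [0.2, 5, 0], 0]
  ]
}}

```text
time_s: 17.75
ee_pos: [521.8, -126.3, 68.1]
ee_rot: [4.6, 89.8, -88.4]
force: [-3.2, -13.4, 0.6]
gripper_width: 40.1
```

Emit:
{"name": "arm_command", "arguments": {
  "deltas": [
    [0.44, [0, 1, 0], 0],
    [0.44, [0, 2, 0], 0],
    [0.44, [0, 2, 0], 0]
  ]
}}

```text
time_s: 18.05
ee_pos: [521.8, -126.2, 68.4]
ee_rot: [6.6, 89.6, -86.4]
force: [-4.3, -17.8, 0.4]
gripper_width: 40.4
```

```bash
python3 - <<'E'
from h import *
import pickle
s=env.state();print(s["ee_pos"],s["force"],s["time_s"],s["gripper_width"])
f=cams.grab_frame("wrist"); cv2.imwrite("pics/w10.png",f["img"][:,:,::-1])
sc=cams.grab_frame("scene"); crop(sc,160,170,310,260,5,"s10")
E
```

```text
[ 521.81984357 -126.24653008   68.35868346] [ -4.29777393 -17.82707888   0.37764051] 18.05 40.38060450010191
```

View pics/w10.png

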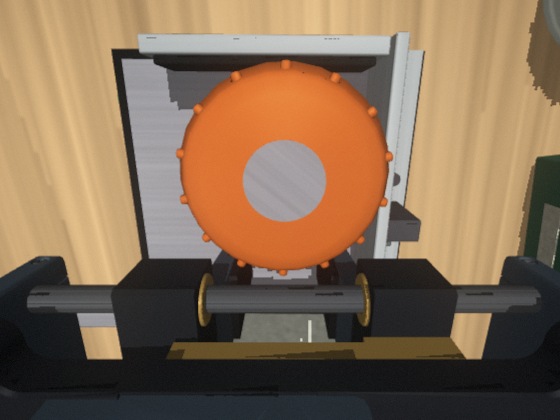

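View pics/s10.png

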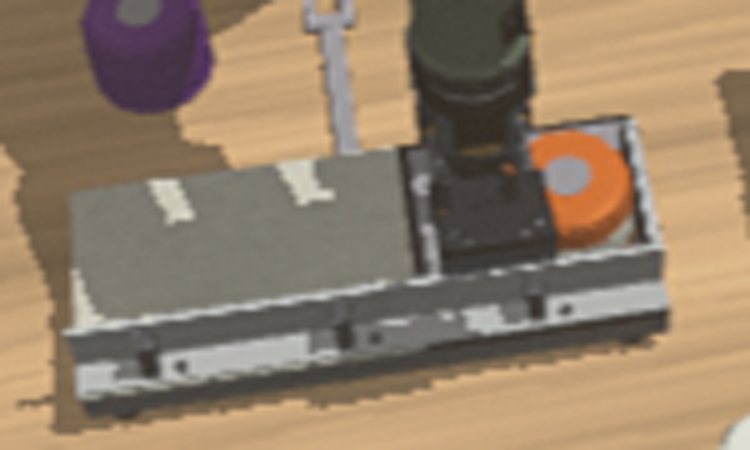

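Emit:
{"name": "arm_command", "arguments": {
  "deltas": [
    [0.44, [-0.2, -3, 0], 0],
    [0.44, [-0.5, -8, 0], 0],
    [0.44, [-1, -20, 0], 0],
    [0.44, [-2, -40, 0], 0],
    [0.3, [-2, -50, 40], 0],
    [0, [-2, -50, 90], 0],
    [0, [-2, -50, 140], 0],
    [0, [-2, -50, 178], 0],
    [0, [-2, -50, 178], 0]
  ]
}}

```text
time_s: 19.05
ee_pos: [523.2, -173.5, 252.6]
ee_rot: [77.9, 89.2, -15.3]
force: [0.6, -0.1, -0.1]
gripper_width: 3.2
```

```bash
python3 - <<'E'
from h import *
import pickle
s=env.state();print(s["ee_pos"],s["force"],s["time_s"],s["gripper_width"])
f=cams.grab_frame("wrist"); cv2.imwrite("pics/w11.png",f["img"][:,:,::-1])
pickle.dump({k:f[k] for k in("img","K","rvec","tvec")},open("w11.pkl","wb"))
R,_=cv2.Rodrigues(f["rvec"]); print((-R.T@f["tvec"].reshape(3)).round(1))
crop(f,150,40,430,230,2.8,"w11a")
E
```

```text
[ 523.21411305 -173.49847362  252.57117814] [ 0.60074495 -0.13198916 -0.09117233] 19.05 3.2067245276492296
[526.3 -92.4 412.6]
```

View pics/w11.png

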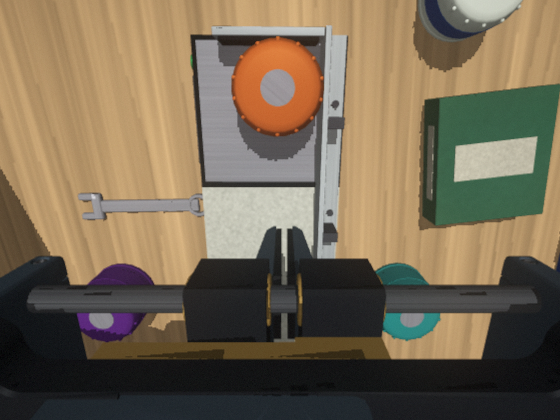

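View pics/w11a.png

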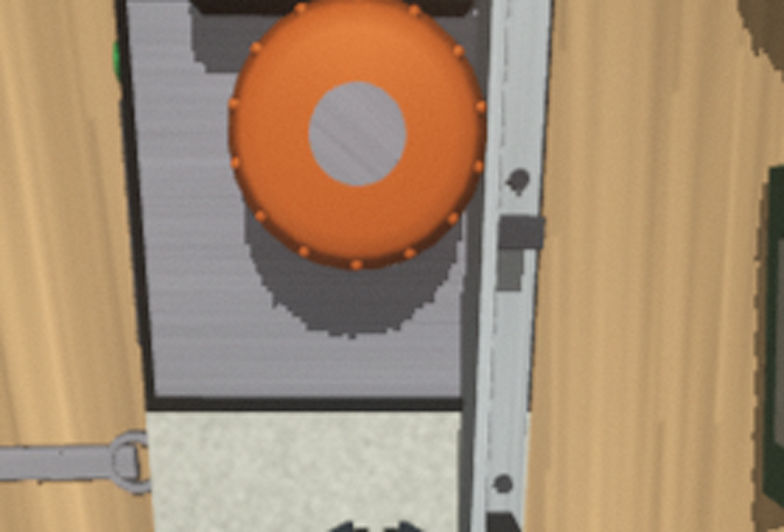

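```bash
python3 - <<'E'
from h import *
import pickle
f=pickle.load(open("w11.pkl","rb")); 
crop(f,190,15,360,140,4.7,"w11b")
print("filter",ray(f,(277.5,88),113))
print("rail top edges",ray(f,(150+497/2.8,40+10/2.8),87),ray(f,(150+480/2.8,40+380/2.8),87))
print("rail bottom",ray(f,(150+461/2.8,40+390/2.8),45))
E
```

```text
filter [525.9 -71.4 113. ]
rail top edges [576.5 -32.2  87. ] [ 568.  -161.4   87. ]
rail bottom [ 564.9 -174.3   45. ]
```

View pics/w11b.png

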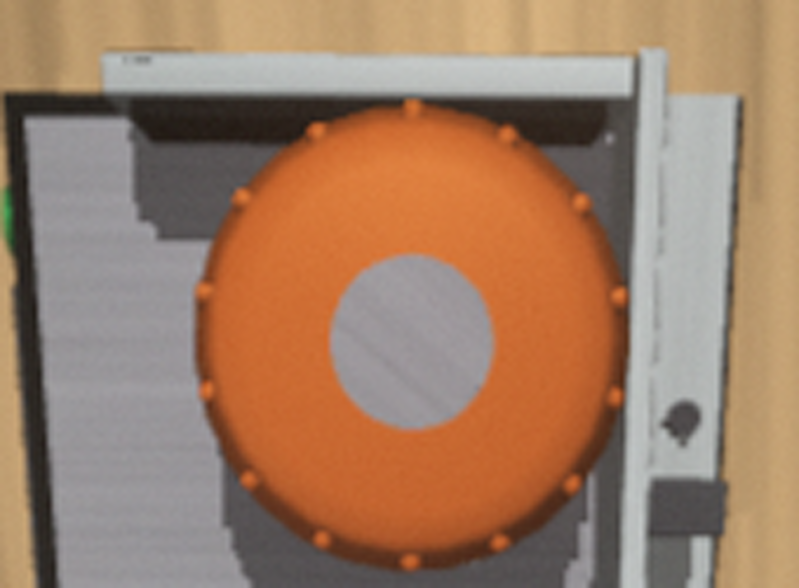

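```bash
python3 - <<'E'
from h import *
import pickle
f=pickle.load(open("w11.pkl","rb")); 
P=lambda x,y,z: ray(f,(190+x/4.7,15+y/4.7),z)
print("filter",P(412,342,113),"body via extremes: left",P(196,330,113),"right",P(628,340,113),"far",P(410,100,113),"near",P(410,568,113))
print("stop top",P(412,97,81),"stop bottom",P(160,142,45),P(590,145,45)); print("rail top",P(635,330,87))
E
```

```text
filter [526.  -71.2 113. ] body via extremes: left [484.1 -66.7 113. ] right [568.4 -73.2 113. ] far [528.3 -28.9 113. ] near [ 522.9 -114.4  113. ]
stop top [528.9 -21.5  81. ] stop bottom [470.5 -20.   45. ] [569.9 -26.   45. ]
rail top [573.5 -69.6  87. ]
```

Emit:
{"name": "arm_command", "arguments": {
  "deltas": [
    [0, [0, 50, 0], 0],
    [0, [0, 50, 0], 0],
    [0, [0, 50, 0], 0]
  ]
}}

```text
time_s: 19.4
ee_pos: [519.3, -121.6, 244.6]
ee_rot: [-101.3, 89.9, 165.7]
force: [-1.0, -0.1, 0.1]
gripper_width: 0.6
```

```bash
python3 - <<'E'
from h import *
import pickle
s=env.state();print(s["ee_pos"],s["time_s"])
f=cams.grab_frame("wrist"); 
pickle.dump({k:f[k] for k in("img","K","rvec","tvec")},open("w12.pkl","wb"))
crop(f,190,60,360,185,4.7,"w12b")
E
```

```text
[ 519.33936941 -121.59498966  244.62712992] 19.4
```

View pics/w12b.png

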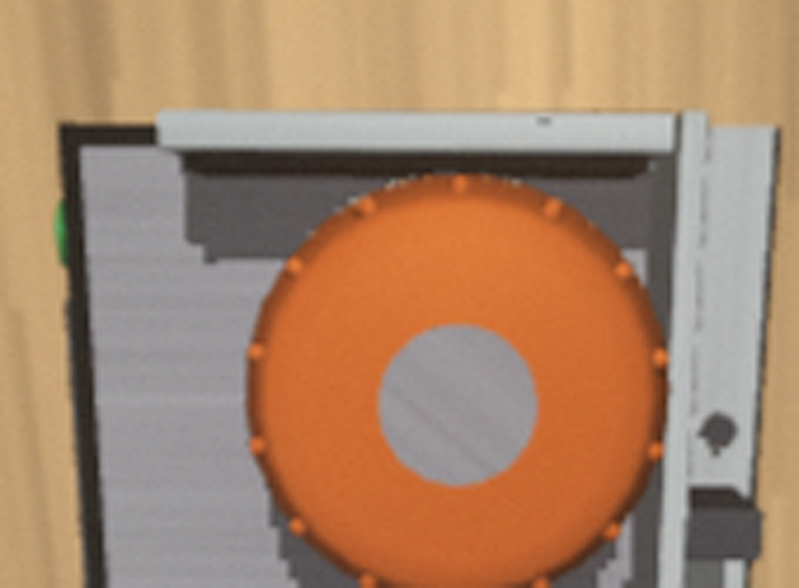

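```bash
python3 - <<'E'
from h import *
import pickle
f=pickle.load(open("w12.pkl","rb")); 
R,_=cv2.Rodrigues(f["rvec"]); print((-R.T@f["tvec"].reshape(3)).round(1))
P=lambda x,y,z: ray(f,(190+x/4.7,60+y/4.7),z)
print("filter",P(458,405,113))
print("stop top",P(458,151,81),P(190,150,81),P(650,152,81),"bottom",P(200,173,45),P(630,176,45)); print("rail top",P(668,405,87),P(678,155,87))
E
```

```text
[524.7 -41.2 404.9]
filter [526.  -71.4 113. ]
stop top [528.8 -21.5  81. ] [471.9 -18.2  81. ] [569.6 -23.9  81. ] bottom [467.9 -20.9  45. ] [569.8 -27.1  45. ]
rail top [572.1 -76.6  87. ] [574.6 -25.1  87. ]
```

```bash
python3 - <<'E'
from h import *
import pickle
f=pickle.load(open("w4.pkl","rb")); print(ray(f,(140+44/2.8,140/2.8),78))
f=pickle.load(open("w1.pkl","rb")); print(ray(f,(140+93/3,138/3),78))
f=pickle.load(open("t6.pkl","rb")); print(ray(f,(100+511/5,180+387/5),78))
f=pickle.load(open("w2.pkl","rb")); print(ray(f,(140+79/2.8,150+239/2.8),78))
E
```

```text
[439.1 137.1  78. ]
[438.3 137.5  78. ]
[437.4 136.7  78. ]
[442.  137.5  78. ]
```

Emit:
{"name": "arm_command", "arguments": {
  "deltas": [
    [0, [-12, 40, 0], 0],
    [0, [-27, 85, 0], 0],
    [0, [-41, 130, 0], 0],
    [0, [-55, 175, 0], 0],
    [0, [-69, 220, 0], 0],
    [0, [-81, 259.5, 0], 0],
    [0, [-81, 259.5, -30], 0],
    [0, [-81, 259.5, -75], 0],
    [0, [-81, 259.5, -115], 0],
    [0, [-81, 259.5, -140], 0],
    [0, [-81, 259.5, -150], 0],
    [0, [-81, 259.5, -150], 0]
  ]
}}

```text
time_s: 20.65
ee_pos: [438.4, 136.4, 94.8]
ee_rot: [-68.5, 89.8, -161.7]
force: [0.3, 0.5, -0.5]
gripper_width: 0.5
```

Emit:
{"name": "arm_command", "arguments": {
  "deltas": [
    [0, [0, 0, -4], 0],
    [0, [0, 0, -8], 0],
    [0, [0, 0, -11], 0],
    [0, [0, 0, -14], 0],
    [0, [0, 0, -15], 0],
    [0, [0, 0, -15], 0]
  ]
}}

```text
time_s: 21.25
ee_pos: [440.5, 137.2, 86.7]
ee_rot: [101.1, 89.7, 8.0]
force: [-8.7, -4.2, 41.0]
gripper_width: 0.5
```

Emit:
{"name": "arm_command", "arguments": {
  "deltas": [
    [0, [0, 0, 12], 0],
    [0, [0, 0, 15], 0]
  ]
}}

```text
time_s: 21.45
ee_pos: [440.1, 137.5, 97.9]
ee_rot: [110.9, 89.7, 17.7]
force: [-0.1, -1.0, -0.2]
gripper_width: 0.7
```

```bash
python3 - <<'E'
from h import *
import pickle
s=env.state();print(s["ee_pos"],s["force"],s["time_s"])
f=cams.grab_frame("wrist"); cv2.imwrite("pics/w13.png",f["img"][:,:,::-1])
t=cams.grab_frame("top"); crop(t,100,180,235,290,5,"t13")
sc=cams.grab_frame("scene"); crop(sc,290,130,420,230,5,"s13")
E
```

```text
[440.05633178 137.51884201  97.87053887] [-0.05522966 -1.00658854 -0.19643283] 21.45
```

View pics/w13.png

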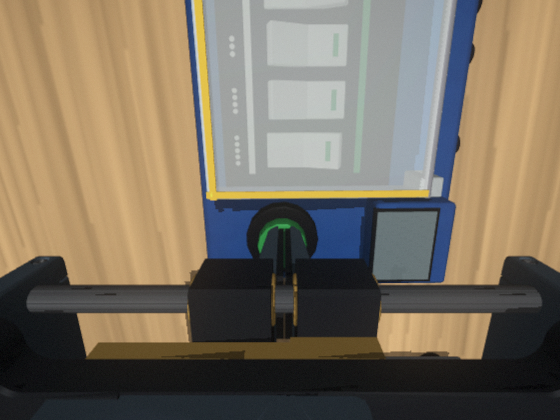

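View pics/s13.png

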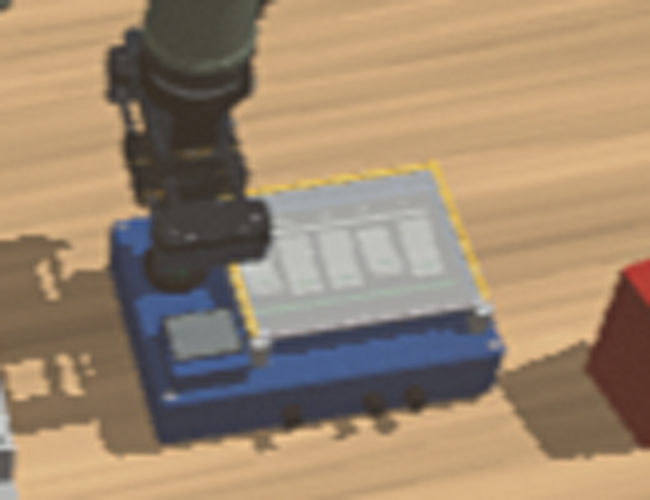

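View pics/t13.png

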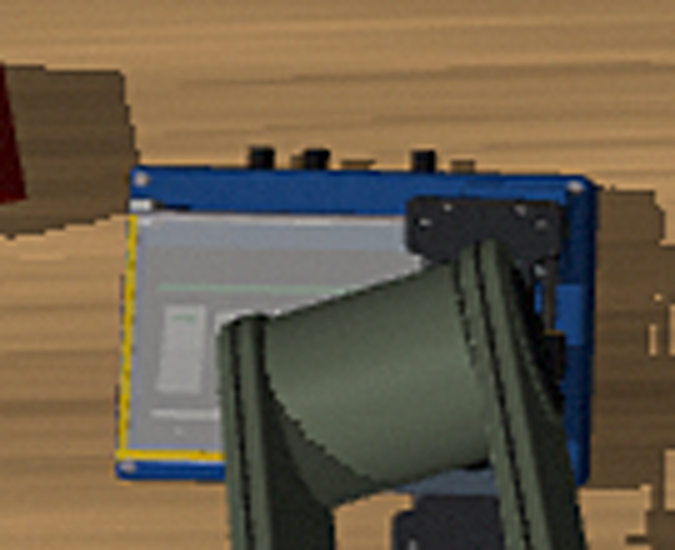

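Emit:
{"name": "arm_command", "arguments": {
  "deltas": [
    [0, [-1, 0, -4], 0],
    [0, [-1, 0, -5], 0],
    [0, [-1, 0, -5], 0]
  ]
}}

```text
time_s: 21.9
ee_pos: [437.9, 137.2, 90.5]
ee_rot: [-74.5, 90.0, -167.7]
force: [0.9, -0.5, 2.7]
gripper_width: 0.5
```

Emit:
{"name": "arm_command", "arguments": {
  "deltas": [
    [0, [0, 0, -1], 0],
    [0, [0, 0, -1], 0]
  ]
}}

```text
time_s: 22.1
ee_pos: [437.9, 137.2, 89.9]
ee_rot: [153.0, 90.0, 59.9]
force: [0.6, -0.3, 2.7]
gripper_width: 0.3
```

Emit:
{"name": "arm_command", "arguments": {
  "deltas": [
    [0, [0, 0, -1], 0],
    [0, [0, 0, -1], 0]
  ]
}}

```text
time_s: 22.3
ee_pos: [437.9, 137.2, 89.0]
ee_rot: [117.1, 90.0, 23.9]
force: [-1.0, 0.1, 4.3]
gripper_width: 0.2
```

Emit:
{"name": "arm_command", "arguments": {
  "deltas": [
    [0, [0, 0, -1], 0],
    [0, [0, 0, -1], 0]
  ]
}}

```text
time_s: 22.5
ee_pos: [437.9, 137.2, 88.0]
ee_rot: [119.9, 90.0, 26.8]
force: [1.4, 0.2, 4.1]
gripper_width: -0.0
```

Emit:
{"name": "arm_command", "arguments": {
  "deltas": [
    [0, [0, 0, -1], 0],
    [0, [0, 0, -1], 0]
  ]
}}

```text
time_s: 22.7
ee_pos: [437.9, 137.1, 87.3]
ee_rot: [119.3, 90.0, 26.2]
force: [-0.3, 0.7, 7.0]
gripper_width: 0.2
```

Emit:
{"name": "arm_command", "arguments": {
  "deltas": [
    [0, [0, 0, -1.5], 0],
    [0, [0, 0, -1.5], 0]
  ]
}}

```text
time_s: 22.9
ee_pos: [438.0, 137.2, 87.1]
ee_rot: [109.8, 90.0, 16.7]
force: [-3.6, -0.5, 17.9]
gripper_width: -0.2
```

```bash
python3 - <<'E'
from h import *
import pickle
a=pickle.load(open("w1.pkl","rb"));b=pickle.load(open("w2.pkl","rb"));f=cams.grab_frame("wrist"); crop(f,180,150,400,300,3.5,"w14")
crop(a,145,15,205,80,10,"ba"); crop(b,140,195,205,260,10,"bb")
E
```

```text
(no output)
```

View pics/ba.png

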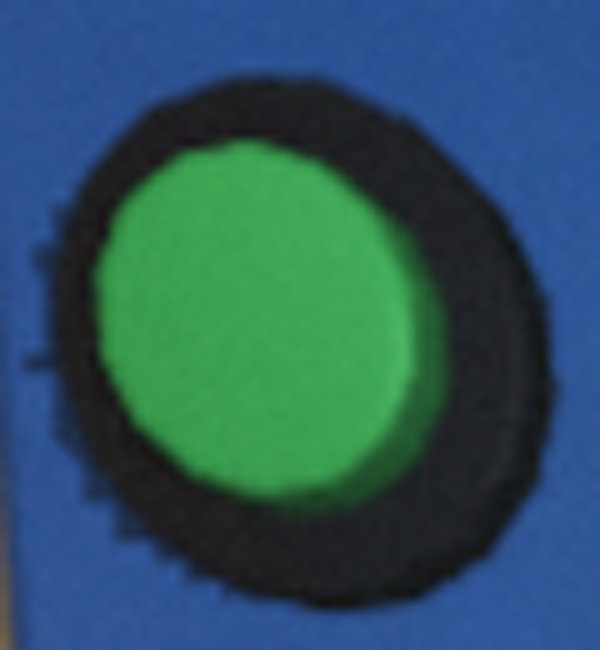

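View pics/bb.png

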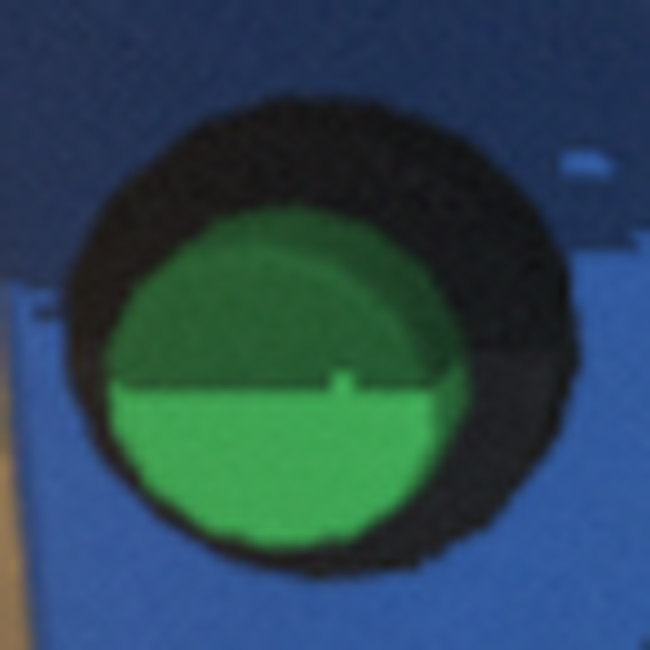

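View pics/w14.png

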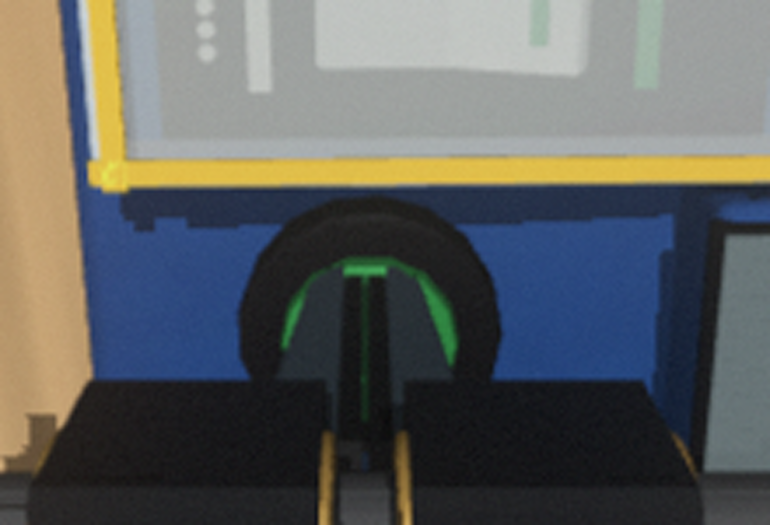

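Emit:
{"name": "arm_command", "arguments": {
  "deltas": [
    [0, [0, 0, 5], 0],
    [0, [0, 0, 20], 0],
    [0, [0, 0, 60], 0],
    [0, [0, -20, 105], 0],
    [0, [-20, -60, 150], 0],
    [0, [-60, -60, 160], 0],
    [0, [-60, -60, 160], 0],
    [0, [-60, -60, 160], 0]
  ]
}}

```text
time_s: 23.75
ee_pos: [377.1, 76.9, 245.4]
ee_rot: [100.0, 90.0, 6.8]
force: [0.3, -0.6, 0.5]
gripper_width: 0.6
```

```bash
python3 - <<'E'
from h import *
import pickle
s=env.state();print(s["ee_pos"],s["force"],s["time_s"])
t=cams.grab_frame("top"); crop(t,100,150,420,290,2.5,"t15")
w=cams.grab_frame("wrist"); cv2.imwrite("pics/w15.png",w["img"][:,:,::-1])
a=pickle.load(open("w1.pkl","rb"));b=pickle.load(open("w2.pkl","rb"))
M=lambda f:f["K"]@np.c_[cv2.Rodrigues(f["rvec"])[0],f["tvec"].reshape(3)]
for p,q in [((170.5,47),(167,234.5)),((175.5,49),(172.2,228.8))]:
    X=cv2.triangulatePoints(M(a),M(b),np.array(p,float),np.array(q,float)); print((X[:3]/X[3]).ravel())
P=lambda x,y,z: ray(t,(100+x/2.5,150+y/2.5),z)
E
```

```text
[377.11307271  76.86393511 245.41021889] [ 0.25847254 -0.56194618  0.45323788] 23.75
[439.78750288 137.92688642  81.30288653]
[439.16793812 138.33872338  68.32203649]
```

View pics/t15.png

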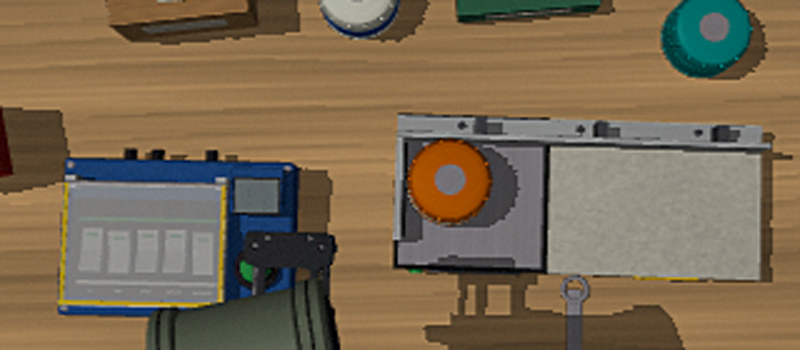

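View pics/w15.png

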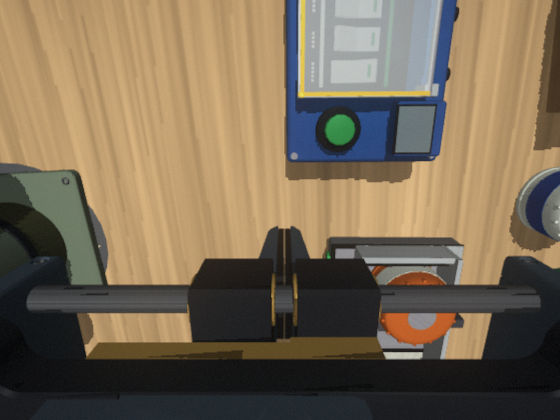

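```bash
python3 - <<'E'
from h import *
t=cams.grab_frame("top"); crop(t,255,190,335,265,9,"t16")
E
```

```text
(no output)
```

View pics/t16.png

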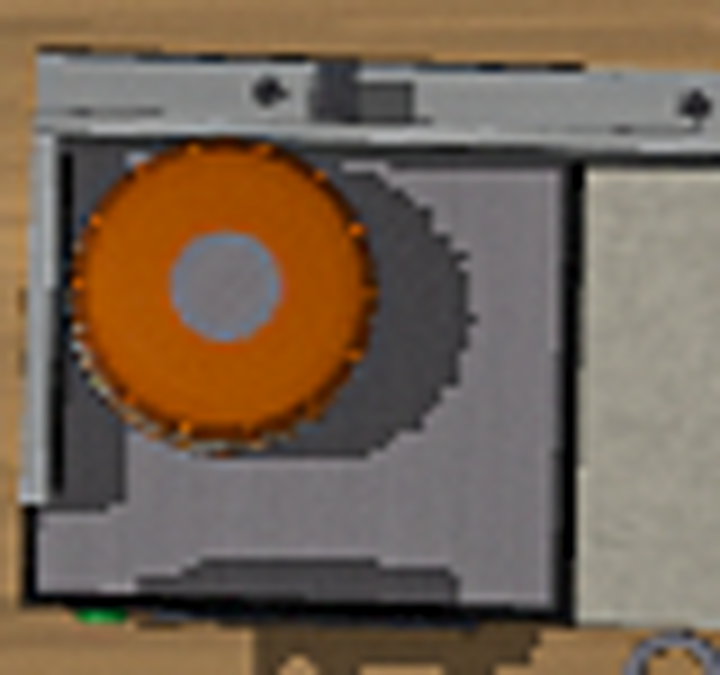

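```bash
python3 - <<'E'
from h import *
t=cams.grab_frame("top"); P=lambda x,y,z: ray(t,(255+x/9,190+y/9),z)
print(P(226,287,113),"stop bottom",P(65,300,45),"stop top",P(52,300,81),"seam",P(582,300,45),"rail top",P(226,138,87),P(226,147,45))
E
```

```text
[524.2 -71.5 113. ] stop bottom [526.3 -24.   45. ] stop top [523.9 -20.7  81. ] seam [ 522.5 -181.3   45. ] rail top [570.2 -73.3  87. ] [571.9 -74.2  45. ]
```

```bash
python3 -c "
from workcell import env
print(env.job_done())"
```

```text
the job is handed in; nothing more can be done
None
```

The job is handed in at about 24 s of the 58 s allowed, with every step carried out in the required order; no verdict was reported.

- **Switches:** I flipped switches 1, 3 and 4 on and switch 2 off. Switch 5 was already off. A close picture afterwards showed on, off, on, on, off.
- **Cover:** I tipped it shut from behind. It still looked shut in the last pictures.
- **Filter:** I pushed it upright along the rail with both fingertips until it hit the end stop, at about 18 N. The last pictures put it at the rail. They show 0 to 2 mm left at the stop, against the allowed 6 mm, with about 2 mm of camera error.
- **Button:** I pressed it to its mechanical bottom twice, with the filter in place. In the last pictures the cap is up and the arm is clear of everything.

**Checks that disagreed:**
- The button's top measured about 81–82 mm above the bench, against the stated 78 mm. Because of that, the first press peaked at about 41 N, with the fingertips on the cap. The second press showed a spring force of about 3 to 7 N and then a hard stop.
- My first estimate of the filter's seat lay about 4 mm further along the lane than where the filter stopped. The 156 mm weigh-plate length, measured from the seam, agrees with where it stopped.

I did not measure the bystander items again, but no move came near them.

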